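# Index the swivel base of a drill vice to its next hole

## Task

The small drill vice stands on a round indexing turntable that is locked by a spring pin with a black knob. Pull the knob up to draw the pin out of its hole, turn the table counter-clockwise (seen from above), and let the pin ride on the hidden plate until it drops fully home in the next hole by its own spring, so that the table is locked again. The next hole can only be found by feel: turn gently and stop as soon as the pin has dropped, never straining the pin sideways, then let go and leave the things lying round about where they are.

Things in the scene. Friction and masses are not known exactly. Their poses are not given: they have to be found in the camera images.
- swivel_base: Grey cast base of the indexing turntable, 180 mm across (four screw lugs reach 116 mm from the axis), fixed to the table; origin on the vertical turning axis, at the height of the table top. At the right-hand end of the table (x 0.42 to 0.86, y below -0.34) a tubular push handle rises to 0.38 m above the table top: move the gripper round it or over it.
- disc_top (a point): Centre of the upper face of the steel turntable disc on that base, on the turning axis 45 mm above the table top. Disc 190 mm in diameter; it carries a blue drill vice (62 x 146 x 42 mm, top 87 mm above the table top), whose nearest face is about 60 mm from the knob's axis.
- index_pin: Spring index pin, 75 mm from the turning axis: upright black ribbed knob, 26 mm diameter, 28 mm high, over a 23 mm bush; carried round by the disc, does not spin. Origin at the knob's middle, 82 mm above the table top when the pin is fully home. x points radially outward, y counter-clockwise, z up. It pulls straight up by at most 16 mm; the round-ended 10 mm pin is clear of its hole at 9 mm.
- knob_top (a point): Middle of the knob's top face, 14 mm above the knob's middle. The spring pushes the knob down with 6 to 9 N. While the pin rides on the hidden plate the knob stands about 9 mm above home; over a hole (2 mm wider than the pin) it drops by itself if moved no faster than about 40 mm/s. More than 30 N between pin and plate counts as damage.
- turntable (a joint): Angle of the disc (rad): 0 with the pin in the hole of the start, growing counter-clockwise seen from above. The only other hole, concealed under the disc, lies somewhere between 0.6 and 1.15 rad. Friction holds the disc where it is left: turning it takes about 3 to 5 N at the knob. It turns freely to 1.7 rad, where it meets a stop.
- spare_coil_mid (a point): Bystander: black solenoid coil, 30 x 36 x 46 mm; point half-way up. To be left alone.
- tape_mid (a point): Bystander: yellow tape measure, 34 x 79 x 57 mm; point half-way up. To be left alone.
- coupling_mid (a point): Bystander: brass quick coupling, lying, 27 x 51 x 27 mm; point half-way up. To be left alone.
- tee_mid (a point): Bystander: brass T-shaped pipe fitting, lying, 28 x 50 x 14 mm; point half-way up. To be left alone.

How it is judged:
By the outcome, as a careful person would: the job done as asked, in the order asked, and still so for the second after the job is handed in, with the robot touching nothing.
It also fails if it takes over 51 s, if anything falls off the work surface, if the arm or the gripper's body presses on something with over 40 N, if the wrist force passes 120 N, or if a joint passes its speed limit or range.

## Robot

A 6-joint arm with a two-finger parallel gripper is mounted at the origin on a cart in front of the work surface, level with it; the furniture and walls round the work are solid. World frame = base frame: x ahead of the robot, y to its left, z up, the work surface at z = 0. Lengths are in m, angles in rad, forces in N, time in s.
With the tool pointing down it reaches from about 0.275 to 0.725 m from the base axis. Payload 5.6 kg.
Tool frame: the origin (TCP) lies between the finger pads; the fingertips stand 19 mm ahead of it and the grasp point (between the pads) is the TCP; z points along the fingers, y is the line along which they close (so a half turn about z gives the same grasp; the last joint's range is limited). The gripper opens to 85 mm and grips with 20 to 120 N. Pads are 22 mm wide; open, the fingers measure 114 mm over their backs; the gripper's body (76 mm by 85 mm) begins 54 mm behind the grasp point. The pads swing forward as they close: fully open they stand 13 mm farther back than shut.
Start: joints at [-1.048, 0.255, 0.108, 0, -1.424, -0.285], TCP at [0.13, -0.535, 0.25] pointing down, gripper open.
Joint ranges: [-2.95, 2.95], [-1.21, 1.97], [-1.09, 1.5], [-2.87, 1.71], [-2.94, -0.07], [-3.05, 3.05]. Speed limits (rad/s): [2.57, 2.57, 3.14, 3.14, 3.14, 3.14].

## Interface

Orientations are given as a rotation vector (axis times angle).
In Python, from workcell import env gives the robot as it stands.
- The arm moves only by the tool send_rows, never from a script. Its argument "targets" is a list that holds one entry, the list of rows, each a list of 4 numbers: the shift along the tool's x, y, z in mm, then the turn about the tool's z in rad. In form: [[[dx, dy, dz, roll], ...]]. A call has 1 to 12 rows; each row shifts and turns the commanded pose from where the row before left it, along the tool's axes as they then stand; what a row does not reach is not made up. A row lasts 1/8 s, in which the tool goes at most 62.5 mm and 10.7 degrees, less where a joint would pass 70% of its speed; a pose out of reach is approached as far as the arm can. A call with a gripper value outside its range is refused whole. "hand" is the opening, from 0 (shut) to 1 (fully open), set as the call begins (left out, the last holds). The fingers move at their own pace and stop on an object; "squeeze" is the grip in N (left out, the last holds). Time passes only in rows, so rows that do not move let the fingers close. It gives the time, the measured TCP pose, the force, the opening and the grip force at its end, in the units of the state.
- env.sense(): the state, without advancing time (a new reading comes with each control period).
- env.grab_frame(name): name is "scene" or "top"; returns (picture, depth): 384x512x3 uint8, blue, green, red; 384x512 float32, m along the optical axis (not along the pixel's ray), 0 where there is no reading.
- env.camera_model(name): a dict with "K" (3x3 intrinsics, pixels), "D" ([k1, k2, p1, p2, k3] as OpenCV has them; the pictures are not rectified), "world_from_camera" (4x4, takes a point from camera to world coordinates). Camera axes: x right, y down, z forward; pixel columns grow to the right and rows downward; lengths in m; the calibration is good to about 2 mm. A picture is of the moment at which its call begins. camera_model takes no time and is no camera call.
- env.sign_off(): hands the job in; it is judged then, once.
The state is a dict: "time_s": time; "joint_positions": joint angles; "qd": joint speeds; "effort": joint torques, N m; "eef_pos": TCP position; "ee_rot": TCP orientation; "contact_force": force on the tool from outside, world axes, zero at the start; "wrist_torque": the same for the moment, N m; "gripper_width": finger opening in m; "grasp_force": force on a finger pad.
Only numpy, scipy, OpenCV 4.12 (cv2) and the standard library are available. Lean on these libraries where they do the work, as an engineer would, in place of code of your own. Each camera call takes 0.05 s, during which the arm holds its last target. There are 200 camera calls.

## Working session

There is one attempt and no reset: what is moved stays moved. The work goes in short steps, Python scripts to look and compute and a tool call to move; the robot and the scene stay as the last step left them, time stands still between calls to the robot, and variables do not carry over. Pictures are saved under pics/ and viewed, at most 10 in all, crops included, and the job is handed in when it is done.

Besides the shell and the picture viewer there is one more tool, called after "Emit:" by a JSON object that holds its "name" and its "arguments", one argument or row to a line. send_rows: Moves the arm, as the interface text tells. Its arguments: {"type":"object","properties":{"targets":{"type":"array"},"hand":{"type":"number"},"squeeze":{"type":"number"}},"required":["targets"]}

```bash
mkdir -p pics && python3 - <<'E'
from workcell import env
import cv2,numpy as np
for n in ("scene","top"):
    p,d=env.grab_frame(n); cv2.imwrite(f"pics/{n}0.png",p); np.save(f"{n}0.npy",d)
    m=env.camera_model(n); print(n,np.round(m["K"],1).tolist(),np.round(m["D"],3),np.round(m["world_from_camera"],3).tolist())
print(env.sense())
E
```

```text
scene [[355.7, 0.0, 250.1], [0.0, 355.7, 188.6], [0.0, 0.0, 1.0]] [-0.021  0.     0.     0.     0.   ] [[-0.753, -0.445, 0.485, 0.148], [-0.658, 0.485, -0.577, 0.429], [0.022, -0.753, -0.658, 0.637], [0.0, 0.0, 0.0, 1.0]]
top [[403.5, 0.0, 254.2], [0.0, 403.5, 191.3], [0.0, 0.0, 1.0]] [0.006 0.    0.    0.    0.   ] [[0.025, -0.991, 0.133, 0.393], [-1.0, -0.026, -0.001, -0.075], [0.004, -0.132, -0.991, 1.09], [0.0, 0.0, 0.0, 1.0]]
{'time_s': 0.1, 'joint_positions': array([-1.04837766e+00,  2.55652968e-01,  1.07140267e-01, -4.42786716e-04,
       -1.42392016e+00, -2.84578740e-01]), 'qd': array([-0.00107508, -0.00122806,  0.00466322,  0.0018579 ,  0.00051661,
       -0.00027229]), 'effort': array([-2.74640654e-03, -3.87604022e+01,  2.38474202e+01,  5.37794530e+00,
       -3.80535130e-03,  6.04189765e-06]), 'eef_pos': array([ 0.12953046, -0.53409752,  0.24950396]), 'ee_rot': array([ 3.72587932e-01, -3.11917765e+00, -2.63414301e-03]), 'contact_force': array([-0.23036991,  0.23229442,  0.44267147]), 'wrist_torque': array([ 0.02752553, -0.00880559,  0.00574656]), 'grasp_force': 0.0, 'gripper_width': 0.08542546956598915}
```

View pics/top0.png

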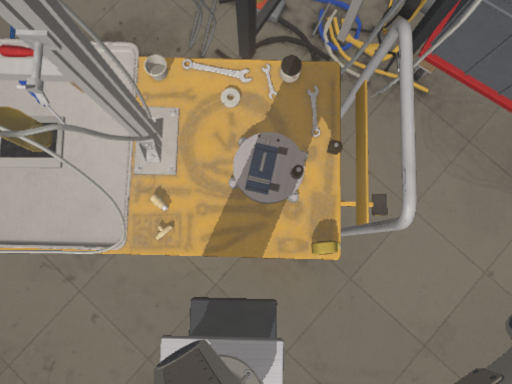

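View pics/scene0.png

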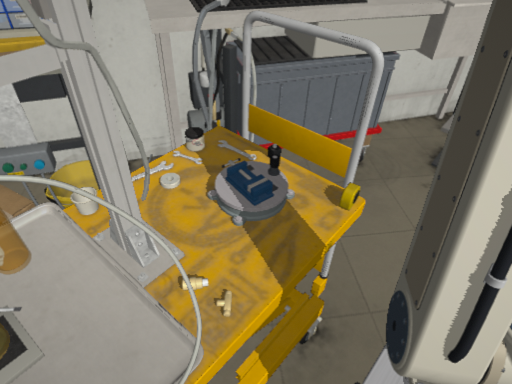

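The top view shows the disc centred near (269,167), the knob at (298,171) and the vice at (262,168). The coil is near (335,147), the tape at (325,247), the coupling at (160,202), the tee at (164,232), and the push handle around x≈405. The scene view shows the same layout, with the knob at (274,155).

```bash
cat > h.py <<'E'
from workcell import env
import cv2,numpy as np
def cloud(n,d):
    m=env.camera_model(n);K=np.array(m["K"]);D=np.array(m["D"]);T=np.array(m["world_from_camera"])
    v,u=np.mgrid[:d.shape[0],:d.shape[1]]
    p=cv2.undistortPoints(np.stack([u,v],-1).reshape(-1,1,2).astype(float),K,D).reshape(*d.shape,2)
    c=np.dstack([p*d[...,None],d])
    return c@T[:3,:3].T+T[:3,3]
E
python3 - <<'E'
from h import *
for n,(kx,ky),(dx,dy) in (("top",(298,171),(269,167)),("scene",(274,155),(250,190))):
    w=cloud(n,np.load(n+"0.npy")); im=cv2.imread(f"pics/{n}0.png")
    s=np.s_[ky-14:ky+15,kx-14:kx+15]; q=w[s].reshape(-1,3); c=im[s].reshape(-1,3).max(1)
    k=q[(q[:,2]>.085)&(q[:,2]<.105)&(c<70)]; print(n,"knob",len(k),k.mean(0),(k.min(0)+k.max(0))/2,np.ptp(k,0))
    k=q[(q[:,2]>.09)&(q[:,2]<.105)];print(len(k),(k.min(0)+k.max(0))/2,np.ptp(k,0))
    s=np.s_[dy-50:dy+51,dx-60:dx+61]; q=w[s].reshape(-1,3)
    g=q[(q[:,2]>.040)&(q[:,2]<.050)]; g=g[np.linalg.norm(g[:,:2]-np.median(g[:,:2],0),axis=1)<.13]
    print("disc",len(g),cv2.minEnclosingCircle(g[:,:2].astype(np.float32)),np.median(g[:,2]))
w=cloud("top",np.load("top0.npy"))
for u,v in ((335,147),(325,247),(160,202),(164,232),(405,200),(262,150),(150,150),(290,65)): print((u,v),w[v,u].round(3))
E
```

```text
top knob 54 [ 0.58221268 -0.18397937  0.09329501] [ 0.58313158 -0.18427222  0.09209559] [0.02501955 0.0227169  0.0132368 ]
81 [ 0.58395531 -0.18640273  0.09518004] [0.0233721  0.02310628 0.00907258]
disc 2556 ((0.5989968180656433, -0.11288339644670486), 0.09463663399219513) 0.04395065088991945
scene knob 69 [ 0.58007479 -0.1798054   0.09310839] [ 0.58206245 -0.18245358  0.09159036] [0.02587763 0.0252511  0.01232463]
62 [ 0.58206245 -0.18311769  0.0940074 ] [0.02587763 0.02392289 0.00749055]
disc 1559 ((0.5978748798370361, -0.11164811998605728), 0.09641767293214798) 0.044740797079599104
(335, 147) [ 0.658 -0.289  0.037]
(325, 247) [ 0.393 -0.26   0.056]
(160, 202) [0.5   0.172 0.025]
(164, 232) [0.421 0.16  0.011]
(405, 200) [ 0.48  -0.347  0.371]
(262, 150) [ 0.642 -0.094  0.052]
(150, 150) [0.642 0.21  0.016]
(290, 65) [ 0.879 -0.165  0.052]
```

```bash
python3 - <<'E'
import cv2
a=cv2.resize(cv2.imread("pics/top0.png")[110:260,210:350],None,fx=4,fy=4,interpolation=2)[:600]
cv2.imwrite("pics/c1.png",a)
E
```

```text
(no output)
```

View pics/c1.png

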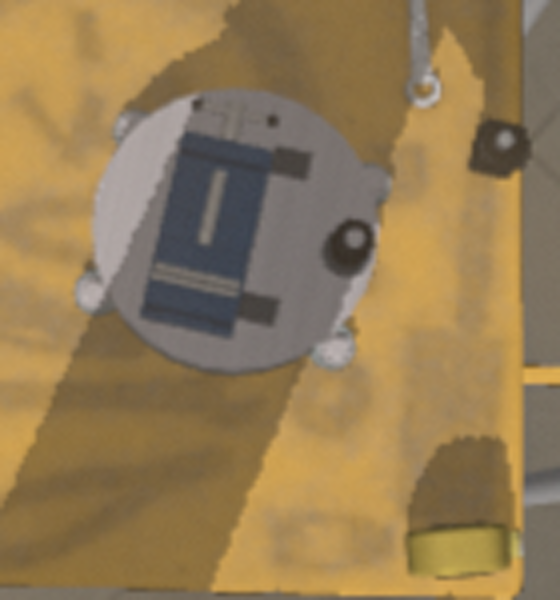

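The crop confirms it: knob at about (350,245) on the right of the disc, and vice at about (205,235). From the calibration, the axis is at (0.5985,-0.112) and the knob at (0.582,-0.185), a radial angle of about -102°. I'll move in, clear of the handle.

Emit:
{"name": "send_rows", "arguments": {
  "targets": [
    [[-27.5,23.4,0,0],[-27.5,23.4,0,0],[-27.5,23.4,0,0],[-27.5,23.4,0,0],[-27.5,23.4,0,0],[-27.5,23.4,0,0],[-27.5,23.4,0,0],[-27.5,23.4,0,0],[0,0,0,-0.112],[0,0,0,-0.112],[0,0,0,-0.112],[0,0,0,-0.112]]
  ],
  "hand": 0.65,
  "squeeze": 40
}}

```text
time_s: 1.6
eef_pos: [0.2991, -0.3005, 0.2499]
ee_rot: [1.062, -2.956, -0.001]
contact_force: [-0.4, 0.2, 0.8]
gripper_width: 0.0554
grasp_force: 0.0
```

Emit:
{"name": "send_rows", "arguments": {
  "targets": [
    [[0,0,0,-0.112],[0,0,0,-0.112],[0,0,0,-0.112],[0,0,0,-0.112],[0,0,0,-0.112],[0,0,0,-0.109]]
  ]
}}

```text
time_s: 2.35
eef_pos: [0.2991, -0.3005, 0.2499]
ee_rot: [1.973, -2.444, -0.001]
contact_force: [0.3, 0.4, 0.4]
gripper_width: 0.0553
grasp_force: 0.0
```

Emit:
{"name": "send_rows", "arguments": {
  "targets": [
    [[-21.6,-31.4,0,0],[-21.6,-31.4,0,0],[-21.6,-31.4,0,0],[-21.6,-31.4,0,0],[-21.6,-31.4,0,0],[-21.6,-31.4,0,0],[-21.6,-31.4,0,0],[-21.6,-31.4,0,0],[0,0,30,0],[0,0,30,0],[0,0,20,0],[0,0,0,0]]
  ]
}}

```text
time_s: 3.85
eef_pos: [0.5804, -0.1855, 0.1681]
ee_rot: [1.967, -2.446, -0.006]
contact_force: [0.8, 0.3, -0.4]
gripper_width: 0.0554
grasp_force: 0.0
```

```bash
python3 - <<'E'
from h import *
print(env.sense()["eef_pos"],env.sense()["ee_rot"])
w=[]
for n,(u,v,a) in (("top",(240,110,110)),("scene",(190,90,130))):
    p,d=env.grab_frame(n); cv2.imwrite(f"pics/{n}1.png",p); np.save(f"{n}1.npy",d)
    w.append(cv2.resize(p[v:v+a,u:u+a],(400,400),interpolation=2))
cv2.imwrite("pics/c2.png",np.hstack(w))
E
```

```text
[ 0.58043408 -0.1855441   0.16811785] [ 1.96685928 -2.44559767 -0.00561937]
```

View pics/c2.png

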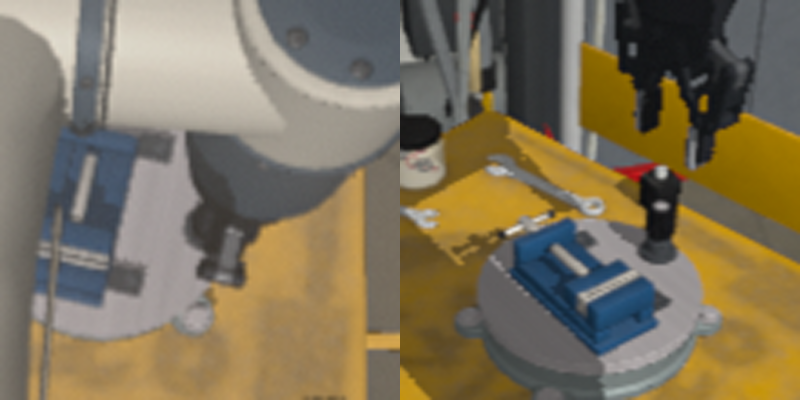

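The right half (scene) shows the open fingers straight above the knob at about (660,200). The vice is clear at (590,270). The top view is hidden by the wrist. Next I descend over the knob.

Emit:
{"name": "send_rows", "arguments": {
  "targets": [
    [[0,-2,15,0],[0,0,15,0],[0,0,15,0],[0,0,15,0],[0,0,10,0],[0,0,10,0],[0,0,0,0]]
  ]
}}

```text
time_s: 4.82
eef_pos: [0.5832, -0.1862, 0.0894]
ee_rot: [1.968, -2.447, -0.002]
contact_force: [0.7, 0.5, 0.9]
gripper_width: 0.0555
grasp_force: 0.0
```

Emit:
{"name": "send_rows", "arguments": {
  "targets": [
    [[0,0,0,0],[0,0,0,0],[0,0,0,0],[0,0,0,0]]
  ],
  "hand": 0,
  "squeeze": 22
}}

```text
time_s: 5.32
eef_pos: [0.584, -0.1863, 0.091]
ee_rot: [-1.969, 2.447, -0.001]
contact_force: [-0.5, 1.3, 4.5]
gripper_width: 0.0252
grasp_force: 22.1
```

Emit:
{"name": "send_rows", "arguments": {
  "targets": [
    [[0,0,-3,0],[0,0,-3,0],[0,0,-3,0],[0,0,-3,0],[0,0,0,0]]
  ]
}}

```text
time_s: 5.95
eef_pos: [0.5835, -0.1862, 0.1022]
ee_rot: [1.969, -2.448, -0.001]
contact_force: [1.7, -2.6, -7.4]
gripper_width: 0.025
grasp_force: 22.2
```

Emit:
{"name": "send_rows", "arguments": {
  "targets": [
    [[0,-1.5,-1.5,-0.02],[-0.05,-1.5,0,-0.02],[-0.05,-1.5,0,-0.02],[-0.05,-1.5,0,-0.02]]
  ]
}}

```text
time_s: 6.45
eef_pos: [0.5892, -0.1872, 0.1034]
ee_rot: [2.066, -2.365, -0.001]
contact_force: [0.3, -1.1, -9.1]
gripper_width: 0.0252
grasp_force: 22.2
```

Emit:
{"name": "send_rows", "arguments": {
  "targets": [
    [[-0.06,-3,0,-0.04],[-0.06,-3,0,-0.04],[-0.06,-3,0,-0.04],[-0.06,-3,0,-0.04],[-0.06,-3,0,-0.04],[-0.06,-3,0,-0.04],[-0.06,-3,0,-0.04],[-0.06,-3,0,-0.04]]
  ]
}}

```text
time_s: 7.45
eef_pos: [0.6137, -0.1865, 0.1036]
ee_rot: [-2.418, 2.006, 0.0]
contact_force: [1.9, -0.9, -9.2]
gripper_width: 0.0252
grasp_force: 22.2
```

Emit:
{"name": "send_rows", "arguments": {
  "targets": [
    [[0,0,1.5,0],[0,0,1,0],[0,0,0,0]]
  ]
}}

```text
time_s: 7.82
eef_pos: [0.6142, -0.1865, 0.1015]
ee_rot: [-2.415, 2.007, -0.002]
contact_force: [4.7, -0.3, -8.4]
gripper_width: 0.0248
grasp_force: 22.3
```

Emit:
{"name": "send_rows", "arguments": {
  "targets": [
    [[0,0,0,0],[0,0,0,0],[0,0,3,0],[0,0,3,0],[0,0,3,0],[0,0,0,0]]
  ],
  "hand": 0.345
}}

```text
time_s: 8.57
eef_pos: [0.6132, -0.1866, 0.0918]
ee_rot: [2.416, -2.008, -0.001]
contact_force: [0.4, -0.6, 0.1]
gripper_width: 0.0295
grasp_force: 0.0
```

```bash
python3 - <<'E'
from h import *
p,d=env.grab_frame("scene"); np.save("scene2.npy",d)
cv2.imwrite("pics/c3.png",cv2.resize(p[90:220,190:320],(520,520),interpolation=2))
E
```

```text
(no output)
```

View pics/c3.png

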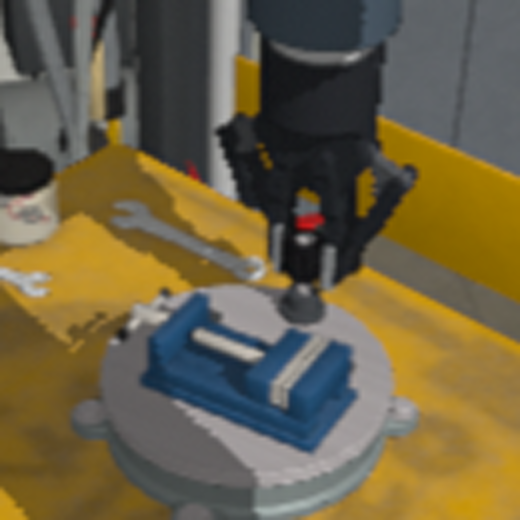

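The scene crop shows the knob standing free between the slightly opened fingers at about (303,260), with the bush below at (303,303). I push on towards 0.58 rad, then feel in small steps.

Emit:
{"name": "send_rows", "arguments": {
  "targets": [
    [[-0.06,-3,0,-0.04],[-0.06,-3,0,-0.04],[-0.06,-3,0,-0.04],[-0.06,-3,0,-0.04],[-0.03,-1.5,0,-0.02],[0,0,0,0]]
  ]
}}

```text
time_s: 9.38
eef_pos: [0.6243, -0.1834, 0.0922]
ee_rot: [2.584, -1.781, -0.006]
contact_force: [-5.4, -0.9, 3.2]
gripper_width: 0.0292
grasp_force: 3.0
```

Emit:
{"name": "send_rows", "arguments": {
  "targets": [
    [[-0.02,-1,0,-0.0133],[-0.02,-1,0,-0.0133]]
  ]
}}

```text
time_s: 9.62
eef_pos: [0.6255, -0.1828, 0.0922]
ee_rot: [2.607, -1.746, -0.007]
contact_force: [-8.0, -1.3, 3.1]
gripper_width: 0.0297
grasp_force: 3.6
```

Emit:
{"name": "send_rows", "arguments": {
  "targets": [
    [[-0.02,-1,0,-0.0133],[-0.02,-1,0,-0.0133]]
  ]
}}

```text
time_s: 9.88
eef_pos: [0.6274, -0.1821, 0.0922]
ee_rot: [2.63, -1.711, -0.007]
contact_force: [-7.7, -0.6, 3.8]
gripper_width: 0.0296
grasp_force: 3.7
```

Emit:
{"name": "send_rows", "arguments": {
  "targets": [
    [[-0.02,-1,0,-0.0133],[-0.02,-1,0,-0.0133]]
  ]
}}

```text
time_s: 10.12
eef_pos: [0.6294, -0.1813, 0.0922]
ee_rot: [2.653, -1.676, -0.007]
contact_force: [-8.1, -1.4, 4.1]
gripper_width: 0.0296
grasp_force: 3.8
```

Emit:
{"name": "send_rows", "arguments": {
  "targets": [
    [[-0.02,-1,0.05,-0.0133],[-0.02,-1,0.05,-0.0133]]
  ]
}}

```text
time_s: 10.38
eef_pos: [0.6308, -0.1806, 0.092]
ee_rot: [2.674, -1.64, -0.008]
contact_force: [-9.5, -1.3, 4.0]
gripper_width: 0.0293
grasp_force: 4.5
```

Emit:
{"name": "send_rows", "arguments": {
  "targets": [
    [[-0.02,-1,0.05,-0.0133],[-0.02,-1,0.05,-0.0133]]
  ]
}}

```text
time_s: 10.62
eef_pos: [0.6319, -0.1799, 0.0919]
ee_rot: [2.695, -1.604, -0.009]
contact_force: [-11.4, -2.3, 6.2]
gripper_width: 0.0297
grasp_force: 5.4
```

```bash
cat > k.py <<'E'
from h import *
s=env.sense();e=s["eef_pos"];R=cv2.Rodrigues(s["ee_rot"])[0]
p,d=env.grab_frame("scene");w=cloud("scene",d)
q=(w-e)@R
m=(abs(q[...,0])<.018)&(abs(q[...,1])<.0135)&(w[...,2]>.055)&(w[...,2]<.125)
c=np.array([.5985,-.112]);a=e[:2]-c
print("tcp",e.round(4),"ang",round(np.degrees(np.arctan2(a[1],a[0]))+101.4,1),"F",s["contact_force"].round(1),"n",m.sum())
z=w[...,2][m];print("z",np.sort(z).round(3)[::-4])
v,u=np.nonzero(m);print("rows",v.min(),v.max(),"cols",u.min(),u.max())
import sys
cv2.imwrite(sys.argv[1],cv2.resize(p[110:200,220:310],(540,540),interpolation=2))
E
python3 k.py pics/c4.png; python3 -c "
import numpy as np"
```

```text
tcp [ 0.6319 -0.1799  0.0919] ang 37.6 F [-11.4  -2.3   6.2] n 169
z [0.112 0.107 0.106 0.105 0.105 0.104 0.104 0.104 0.104 0.104 0.103 0.103
 0.102 0.101 0.1   0.099 0.097 0.096 0.095 0.093 0.092 0.091 0.089 0.089
 0.087 0.085 0.085 0.083 0.081 0.08  0.079 0.077 0.069 0.066 0.064 0.064
 0.063 0.062 0.062 0.061 0.06  0.057 0.056]
rows 143 165 cols 254 264
```

View pics/c4.png

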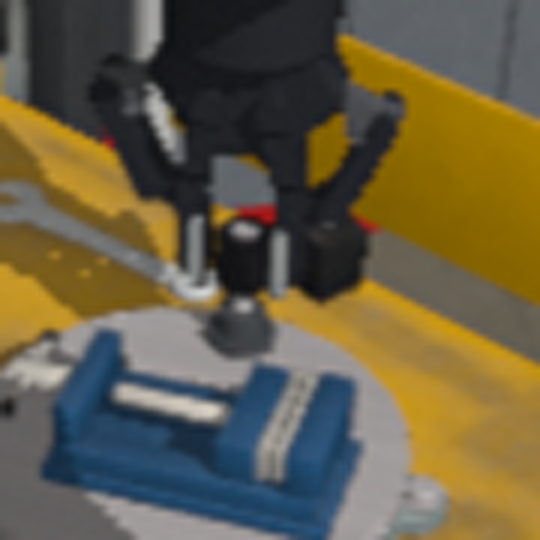

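The crop shows the knob still raised at (243,255), with a gap above the bush and its top at about 104 mm, so it is riding the plate. The side load is growing because I pressed down. I'll back off to unload it, then push again.

Emit:
{"name": "send_rows", "arguments": {
  "targets": [
    [[0,3,-0.5,0],[0,2.5,-0.5,0],[0,0,0,0],[0,-2.5,0,0],[0,-2,0,0]]
  ]
}}

```text
time_s: 11.3
eef_pos: [0.6331, -0.1803, 0.0932]
ee_rot: [2.696, -1.605, -0.004]
contact_force: [-7.4, -5.6, 4.5]
gripper_width: 0.0295
grasp_force: 4.7
```

Emit:
{"name": "send_rows", "arguments": {
  "targets": [
    [[-0.02,-1,0,-0.0133],[-0.02,-1,0,-0.0133]]
  ]
}}

```text
time_s: 11.55
eef_pos: [0.6334, -0.1798, 0.0931]
ee_rot: [2.716, -1.568, -0.007]
contact_force: [-9.3, -5.2, 4.4]
gripper_width: 0.0296
grasp_force: 5.1
```

```bash
python3 k.py pics/c5.png
```

```text
tcp [ 0.6334 -0.1798  0.0931] ang 38.6 F [-9.3 -5.2  4.4] n 164
z [0.112 0.107 0.106 0.106 0.105 0.105 0.104 0.104 0.104 0.103 0.103 0.103
 0.102 0.101 0.1   0.098 0.097 0.096 0.093 0.093 0.091 0.09  0.088 0.086
 0.085 0.084 0.082 0.081 0.079 0.078 0.069 0.065 0.064 0.063 0.063 0.062
 0.062 0.062 0.061 0.058 0.056]
rows 142 165 cols 254 264
```

View pics/c5.png

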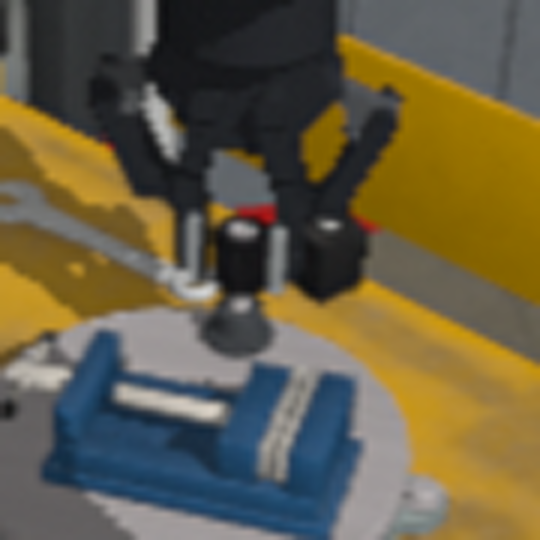

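Emit:
{"name": "send_rows", "arguments": {
  "targets": [
    [[-0.02,-1,-0.5,-0.0133],[-0.02,-1,-0.5,-0.0133]]
  ]
}}

```text
time_s: 11.85
eef_pos: [0.6359, -0.1787, 0.0934]
ee_rot: [2.738, -1.533, -0.006]
contact_force: [-5.1, -5.7, -1.1]
gripper_width: 0.0293
grasp_force: 3.8
```

Emit:
{"name": "send_rows", "arguments": {
  "targets": [
    [[-0.02,-1,0,-0.0133],[-0.02,-0.5,0,-0.0066]]
  ]
}}

```text
time_s: 12.1
eef_pos: [0.6372, -0.1779, 0.0933]
ee_rot: [2.752, -1.505, -0.006]
contact_force: [-5.9, -5.9, 0.8]
gripper_width: 0.0295
grasp_force: 4.1
```

Emit:
{"name": "send_rows", "arguments": {
  "targets": [
    [[-0.02,-1,-0.1,-0.0133],[-0.02,-1,-0.1,-0.0133]]
  ]
}}

```text
time_s: 12.35
eef_pos: [0.6391, -0.1768, 0.0934]
ee_rot: [2.772, -1.468, -0.005]
contact_force: [-5.8, -7.7, -1.7]
gripper_width: 0.0295
grasp_force: 4.1
```

Emit:
{"name": "send_rows", "arguments": {
  "targets": [
    [[-0.02,-1,-0.1,-0.0133],[-0.02,-1,-0.1,-0.0133]]
  ]
}}

```text
time_s: 12.6
eef_pos: [0.6413, -0.1751, 0.0934]
ee_rot: [2.793, -1.432, -0.004]
contact_force: [-2.1, -4.4, -2.1]
gripper_width: 0.0297
grasp_force: 1.6
```

```bash
python3 k.py pics/c6.png
```

```text
tcp [ 0.6413 -0.1751  0.0934] ang 45.5 F [-2.1 -4.4 -2.1] n 169
z [0.112 0.106 0.105 0.104 0.104 0.104 0.104 0.103 0.103 0.103 0.102 0.102
 0.101 0.099 0.098 0.097 0.096 0.095 0.094 0.093 0.091 0.09  0.088 0.087
 0.086 0.085 0.083 0.082 0.081 0.08  0.078 0.078 0.068 0.065 0.064 0.063
 0.063 0.062 0.061 0.06  0.06  0.057 0.055]
rows 142 164 cols 250 260
```

Emit:
{"name": "send_rows", "arguments": {
  "targets": [
    [[-0.02,-1,0,-0.0133],[-0.02,-1,0,-0.0133]]
  ]
}}

```text
time_s: 12.9
eef_pos: [0.6442, -0.1726, 0.0943]
ee_rot: [2.815, -1.395, -0.001]
contact_force: [-2.3, -2.0, -2.1]
gripper_width: 0.0292
grasp_force: 1.4
```

Emit:
{"name": "send_rows", "arguments": {
  "targets": [
    [[-0.02,-1,0,-0.0133],[-0.02,-1,0,-0.0133]]
  ]
}}

```text
time_s: 13.15
eef_pos: [0.6455, -0.1715, 0.0943]
ee_rot: [2.833, -1.357, -0.001]
contact_force: [-2.1, -2.3, -1.7]
gripper_width: 0.0299
grasp_force: 1.4
```

```bash
python3 k.py pics/c7.png
```

```text
tcp [ 0.6455 -0.1715  0.0943] ang 49.7 F [-2.1 -2.3 -1.7] n 134
z [0.098 0.097 0.097 0.096 0.096 0.096 0.096 0.095 0.095 0.094 0.094 0.092
 0.091 0.09  0.089 0.087 0.085 0.084 0.083 0.081 0.08  0.079 0.077 0.075
 0.074 0.073 0.071 0.068 0.064 0.063 0.062 0.059 0.058 0.056]
rows 148 164 cols 250 258
```

The knob top has dropped to 96 mm, so the pin is home. I take off the push, open and lift away.

Emit:
{"name": "send_rows", "arguments": {
  "targets": [
    [[0,1.5,0,0],[0,0.5,0,0],[0,0,0,0]]
  ],
  "hand": 0.55
}}

```text
time_s: 13.58
eef_pos: [0.6445, -0.1727, 0.0949]
ee_rot: [-2.832, 1.358, -0.002]
contact_force: [0.7, 0.0, -0.8]
gripper_width: 0.047
grasp_force: 0.0
```

Emit:
{"name": "send_rows", "arguments": {
  "targets": [
    [[0,0,-8,0],[0,0,-15,0],[0,0,-20,0],[0,0,-25,0],[0,0,-30,0],[0,0,-30,0],[0,0,0,0]]
  ]
}}

```text
time_s: 14.45
eef_pos: [0.6456, -0.1733, 0.2272]
ee_rot: [-2.831, 1.357, -0.012]
contact_force: [-0.0, -0.5, -0.5]
gripper_width: 0.0471
grasp_force: 0.0
```

```bash
python3 - <<'E'
from h import *
s=env.sense();print(s["eef_pos"],s["contact_force"],s["time_s"])
p,d=env.grab_frame("scene");w=cloud("scene",d)
v=slice(130,185);u=slice(225,300);q=w[v,u].reshape(-1,3);c=p[v,u].reshape(-1,3).max(1)
r=np.linalg.norm(q[:,:2]-[.5985,-.112],axis=1);k=q[(q[:,2]>.075)&(q[:,2]<.12)&(c<80)&(r>.05)&(r<.1)]
print(len(k),(k.min(0)+k.max(0))/2,np.sort(k[:,2])[::-5].round(3))
a=(k.min(0)+k.max(0))[:2]/2-[.5985,-.112];print(np.arctan2(a[1],a[0])+np.radians(102))
cv2.imwrite("pics/c8.png",cv2.resize(p[90:220,190:320],(520,520),interpolation=2))
E
```

```text
[ 0.64558099 -0.17326957  0.22723862] [-0.04903226 -0.50867589 -0.47159519] 14.45
95 [ 0.63030911 -0.11382055  0.08669415] [0.098 0.096 0.096 0.096 0.095 0.095 0.094 0.093 0.091 0.088 0.086 0.086
 0.085 0.083 0.082 0.081 0.08  0.078 0.077]
1.7230645922167545
```

View pics/c8.png

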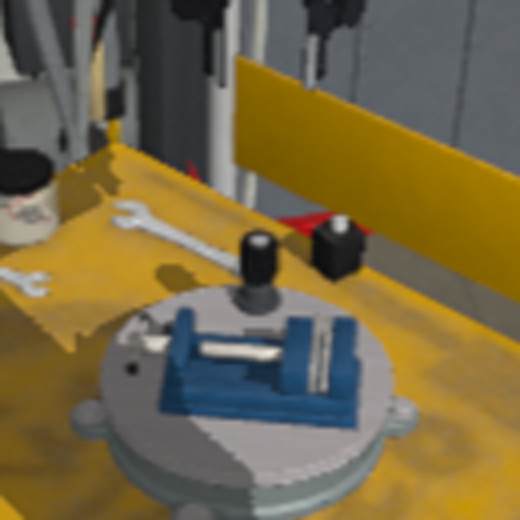

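The final picture shows the knob seated on its bush at (258,260), with its top at about 96 mm, which is home. The gripper is clear above, and the coil is undisturbed at (338,248).

```bash
python3 -c "
from workcell import env
print(env.sign_off())"
```

```text
the job is handed in; nothing more can be done
None
```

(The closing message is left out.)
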